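# Open the cupboard padlock and hold it up

## Task

The sewing workshop's combination padlock lies in its bench holder with a sliding guard over the dial. Slide the guard fully home to the far end of its rail, turn the dial clockwise past the false clicks until its pointer aims at the shackle and the shackle jumps, then pull the shackle all the way out to its stop and lift the open padlock well clear of the holder, a good 20 cm above the bench, and finish while still holding it there, keeping still, with the shackle still pulled out. Leave the spool, the jar and the fabric weight alone.

Things in the scene. Friction and masses are not known exactly. Their poses are not given: they have to be found in the camera images.
- holder: Fixed grey holder. Origin on the bench under the lock's centre; +y: the way the guard slides, -x: the way the shackle points, z up. 3 mm base plate x -40..75, y -77..193; pedestal top 14 high. Front stop (28 wide, 32 high, x -36..-31, between the legs), back wall (30 high) and 4 corner posts (|x| 26..37, |y| 31..36, 24 high) hold the lock, 1.5 mm play; y sides free between posts; it lifts out.
- guard (a joint): Sliding guard, m: 0 = over the dial, 0.14 = fully home at the rail's end, in the holder's +y. Starts at 0 to 0.025. Takes about 1.5 N and stays where left. Its aluminium plate (x -19 to 71 in the holder's frame, 44 mm wide in y, top 65 mm above the bench) hides the dial until slid away.
- guard_grip (a point): Centre of the top of the guard's upright black grip, 95 mm above the bench, at x = 56 mm in the holder's frame. The grip is 14 mm wide (holder's y), 26 mm long (x), 30 mm tall above the guard's plate.
- lock: Loose brass padlock lying on its back in the holder: body 60 x 60 x 24 mm, 0.3 to 0.6 kg with all parts. Origin: centre of its underside, 14 mm above the bench at the start; axes as the holder's within 0.1 rad. Shackle out of the -x face, dial on top. Can be gripped from above across its 60 mm in y, the dial (top 44.5 mm above the origin) standing between the fingers.
- dial (a joint): Dial angle, rad, growing clockwise seen from above. 0 = pointer aims at the shackle (lock's -x): open. End stops at +-1.7. Starts at -1.4 to -0.75. Turning takes 0.02 to 0.1 N m; shallow false clicks near -1.25 and -0.75. Within about 0.15 of 0 the shackle jumps out some 7 mm and then stops the dial about 0.22 past 0.
- dial_grip (a point): On the dial's axis, at the top of its knob, 44.5 mm above the lock's underside. The knob is a black bar 36 mm long, 12 mm wide (grip across this), 16 mm tall, on a round 50 mm plate. Own axes: x along the bar, -x its pointer end, marked by a white line on top.
- shackle (a joint): How far the shackle is pulled out of the lock's body along the lock's -x, m: 0 = shut, about 0.007 = jumped (unlocked), 0.020 = its stop, fully open. Locked it gives about 2 mm, even when pulled at 25 N; once jumped it pulls out with about 3 N and stays where left.
- shackle_bow (a point): Middle of the shackle's bow, on the axis of its round 8 mm steel bar, which runs along the lock's y here, straight over 20 mm. 26 mm above the bench at the start, 87 mm from the lock's centre when shut. Legs 36 mm apart inside; 46 mm free between bow and front stop; under the bow only the bench.
- spool: Black spool, 72 mm across, 66 mm tall, standing; a bystander. Origin: centre of its underside.
- jar: Small jar with a blue cap, 48 mm across, 60 mm tall; a bystander. Origin: centre of its underside.
- weight: Round steel fabric weight, 64 mm across, 34 mm tall; a bystander. Origin: centre of its underside.
Things that resemble listed ones, but are neither listed nor needed, are in the scene too. There is more than one size of the lock; the job needs the smallest.

How it is judged:
By the outcome, as a careful person would: the job done as asked, in the order asked, and still so for the second after the job is handed in, while the arm keeps its last pose, push and grip.
It also fails if it takes over 64 s, if anything falls off the work surface, if the arm or the gripper's body presses on something with over 40 N, if the wrist force passes 120 N, or if a joint passes its speed limit or range.

## Robot

A 7-joint arm with a two-finger parallel gripper is mounted at the origin on the work surface. World frame = base frame: x ahead of the robot, y to its left, z up, the work surface at z = 0. Lengths are in m, angles in rad, forces in N, time in s.
With the tool pointing down it reaches from about 0.425 to 0.925 m from the base axis. Payload 6.8 kg.
Tool frame: the origin (TCP) lies on the centre line of the jaws, within the pads' length; the fingertips stand 8 mm ahead of it and the grasp point (between the pads) lies 11 mm behind it (bot.tips_ahead is the distance from the TCP to the fingertips, in m); z points along the fingers, y is the line along which they close (so a half turn about z gives the same grasp; the last joint's range is limited). The gripper opens to 85 mm and grips with 20 to 120 N. Pads are 22 mm wide; open, the fingers measure 114 mm over their backs; the gripper's body (76 mm by 85 mm) begins 54 mm behind the grasp point. The pads swing forward as they close: fully open they stand 13 mm farther back than shut.
Start: joints at [-1.217, 0.477, 0.022, 1.555, -0.011, 1.109, -0.083], TCP at [0.301, 0.604, 0.239] pointing down, gripper open.
Joint ranges: [-2.96, 2.96], [-0.34, 2.1], [-1.41, 1.46], [0.24, 2.44], [-1.37, 4.51], [0.17, 1.92], [-2.96, 2.96]. Speed limits (rad/s): [2.39, 2.39, 3.14, 3.14, 3.14, 3.14, 3.14].

## Interface

Orientations are given as a unit quaternion [w, x, y, z].
In Python, from station import bot gives the robot as it stands.
- The arm moves only by the tool send_rows, never from a script. Its argument "deltas" is text: rows parted by semicolons, each of 4 numbers parted by spaces: the shift along the tool's x, y, z in m, then the turn about the tool's z in degrees. In form: x y z spin; .... A call has 1 to 5 rows; each row is the pose to reach, as a shift and turn from the pose commanded when the call began, along the tool's axes at that moment; what a row does not reach only later rows make up. A row lasts 1/10 s, in which the tool goes at most 50 mm and 8.59 degrees, less where a joint would pass 70% of its speed; a pose out of reach is approached as far as the arm can. A call with a gripper value outside its range is refused whole. "claw" is the opening, from 0 (shut) to 1 (fully open), set as the call begins (left out, the last holds). The fingers move at their own pace and stop on an object; "force" is the grip in N (left out, the last holds). Time passes only in rows, so rows that repeat a pose let the fingers close. It gives the time, the measured TCP pose, the force, the opening and the grip force at its end, in the units of the state.
- bot.get_obs(): the state, without advancing time (a new reading comes with each control period).
- bot.read_camera(name): name is "scene" or "top"; returns a dict with "img" (384x512x3 uint8, red, green, blue), "depth" (384x512 float32, m along the optical axis (not along the pixel's ray), 0 where there is no reading), "fx", "fy", "cx", "cy" (pixels), "camera_from_world" (4x4, takes a point from world to camera coordinates). Camera axes: x right, y up, looking along -z (the intrinsics and any distortion apply to the point x, -y, -z); pixel columns grow to the right and rows downward; lengths in m; the calibration is good to about 2 mm. A picture is of the moment at which its call begins.
- bot.hand_in(): hands the job in; it is judged then, once.
Trained networks look in a picture, given as the dict that the camera call returned (one of the last four; its "shot" number tells which), for a name from the list of things; names that differ only in an ending like _2 or _b are one class to them, and where a whole thing is asked for, a point or a joint stands for the part that bears it (a point fixed in the world has none). Each returns a list of dicts, best first, with "confidence" (0 to 1); they miss things now and then, are a little off and sometimes report something else, mostly with a low value. They report only what shows in the picture. A call takes as long as a camera call. They do not tell look-alikes from the thing itself.
- bot.masks_of(picture, query): "mask" (384x512 bool, what is visible of it).
- bot.landmark_of(picture, query): "xyz" ([x, y, z] in m, in world coordinates, good to about 4 mm: a listed point, or the origin of a listed thing).
The state is a dict: "t": time; "q": joint angles; "joint_vel": joint speeds; "joint_torque": joint torques, N m; "eef_pos": TCP position; "tool_rot": TCP orientation; "contact_force": force on the tool from outside, world axes, zero at the start; "torque": the same for the moment, N m; "gripper_width": opening from 0.0 (shut) to 1.0 (fully open); "grasp_force": force on a finger pad.
Only numpy, scipy, OpenCV 4.12 (cv2) and the standard library are available. Lean on these libraries where they do the work, as an engineer would, in place of code of your own. Each camera call takes 0.05 s, during which the arm holds its last target. There are 200 camera calls.

## Working session

There is one attempt and no reset: what is moved stays moved. The work goes in short steps, Python scripts to look and compute and a tool call to move; the robot and the scene stay as the last step left them, time stands still between calls to the robot, and variables do not carry over. Pictures are saved under pics/ and viewed, at most 10 in all, crops included, and the job is handed in when it is done.

Besides the shell and the picture viewer there is one more tool, called after "Call:" in YAML: its name, and indented under it one key for each argument. send_rows: Moves the arm, as the interface text tells. Its arguments: {"type":"object","properties":{"deltas":{"type":"string"},"claw":{"type":"number"},"force":{"type":"number"}},"required":["deltas"]}

```bash
mkdir -p pics; ls; cat > h.py <<'E'
import numpy as np,cv2
from station import bot
from scipy.spatial.transform import Rotation as R
def px2w(p,u,v,z=None):
    T=np.linalg.inv(p["camera_from_world"])
    r=np.array([(u-p["cx"])/p["fx"],-(v-p["cy"])/p["fy"],-1.])
    o=T[:3,3];d=T[:3,:3]@r
    s=p["depth"][int(v),int(u)] if z is None else (z-o[2])/d[2]
    return o+s*d
def save(p,n,box=None,k=1):
    im=p["img"]
    if box: im=im[box[1]:box[3],box[0]:box[2]]
    cv2.imwrite("pics/"+n,cv2.resize(im[:,:,::-1],None,fx=k,fy=k,interpolation=2))
def st():
    o=bot.get_obs();q=o["tool_rot"];Rm=R.from_quat([q[1],q[2],q[3],q[0]]).as_matrix()
    return o,Rm
E
python3 - <<'E'
from h import *
o,Rm=st();print(o["t"],o["eef_pos"],Rm.round(3))
for n in["top","scene"]:
    p=bot.read_camera(n);save(p,n+".png",k=1.5)
    for q in["holder","guard_grip","lock","dial_grip","shackle_bow","spool","jar","weight"]:
        print(n,q,[(np.round(d["xyz"],3).tolist(),round(d["confidence"],2)) for d in bot.landmark_of(p,q)][:4])
E
```

```text
pics
0.0 [0.30053995 0.60374366 0.23831671] [[-0.895  0.446 -0.001]
 [ 0.446  0.895 -0.002]
 [-0.    -0.002 -1.   ]]
top holder [([0.576, -0.111, 0.002], 0.82)]
top guard_grip [([0.628, -0.099, 0.095], 0.78)]
top lock [([0.573, -0.114, 0.013], 0.73), ([0.515, -0.587, 0.001], 0.7), ([0.544, 0.203, 0.0], 0.57), ([0.477, 0.384, 0.003], 0.54)]
top dial_grip [([0.544, 0.2, 0.056], 0.89), ([0.511, -0.585, 0.06], 0.86), ([0.575, -0.114, 0.057], 0.48)]
top shackle_bow [([0.529, -0.476, 0.015], 0.66), ([0.446, 0.256, 0.013], 0.62), ([0.484, -0.123, 0.024], 0.58)]
top spool [([0.565, -0.374, 0.003], 0.55)]
top jar [([0.474, 0.384, 0.002], 0.68)]
top weight [([0.483, -0.121, 0.025], 0.32), ([0.628, -0.1, 0.095], 0.19)]
scene holder [([0.576, -0.111, -0.0], 0.83)]
scene guard_grip [([0.63, -0.105, 0.091], 0.86)]
scene lock [([0.546, 0.198, 0.002], 0.89), ([0.513, -0.583, 0.003], 0.68), ([0.573, -0.11, 0.014], 0.61)]
scene dial_grip [([0.512, -0.586, 0.056], 0.71), ([0.546, 0.201, 0.059], 0.59), ([0.58, -0.11, 0.059], 0.45)]
scene shackle_bow [([0.525, -0.469, 0.016], 0.69), ([0.486, -0.122, 0.025], 0.55), ([0.446, 0.256, 0.016], 0.46)]
scene spool [([0.566, -0.372, 0.0], 0.69)]
scene jar [([0.479, 0.383, -0.001], 0.46)]
scene weight [([0.766, -0.07, -0.001], 0.64)]
```

View pics/top.png

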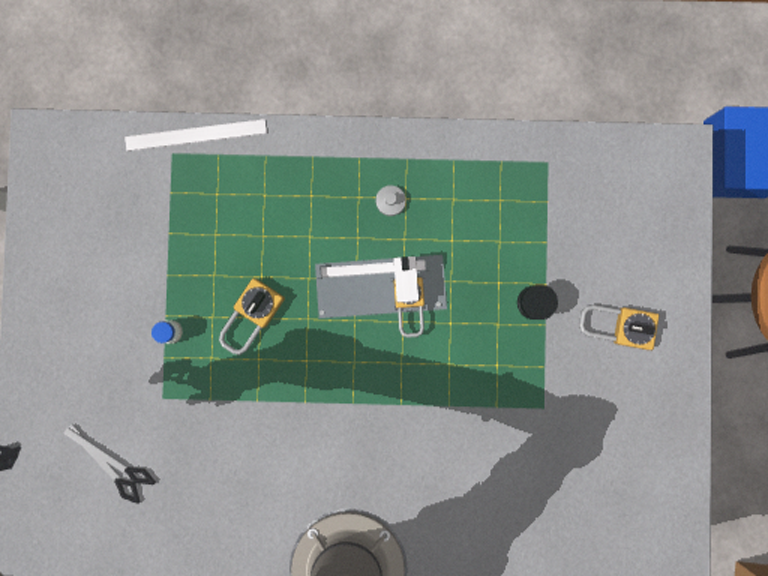

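View pics/scene.png

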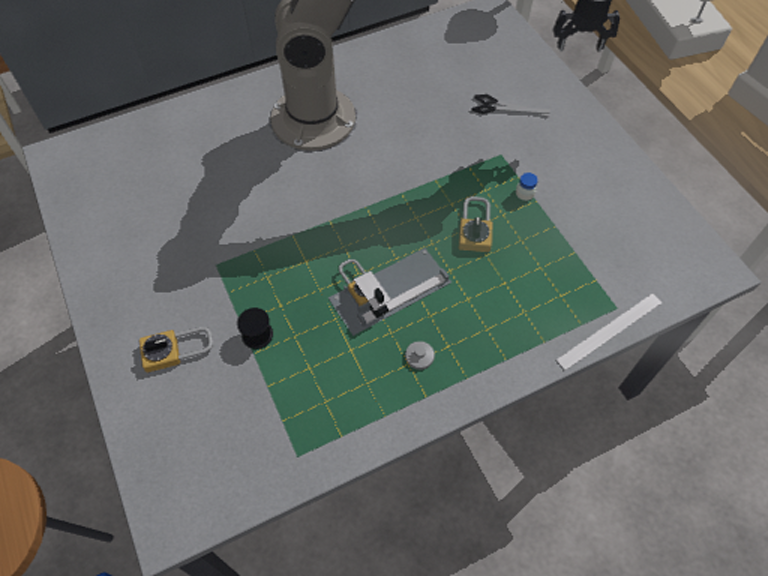

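Top view: the lock in the holder sits at (405,290) under the white guard with its grip at (405,263). The look-alike locks are at (258,300) and (640,327). The holder's +y points left in the image and the shackle points towards the robot. Next I measure the yaw.

```bash
python3 - <<'E'
from h import *
p=bot.read_camera("top")
m=bot.masks_of(p,"holder")[0]["mask"]
# add whole-plate hull
v,u=np.nonzero(m)
W=np.array([px2w(p,a,b) for a,b in zip(u,v)])
W=W[(W[:,2]<.012)&(W[:,2]>-.01)]
r=cv2.minAreaRect((W[:,:2]*1000).astype(np.float32));print(r)
for q in["guard_grip","guard"]:
  for d in bot.masks_of(p,q)[:2]:
    v,u=np.nonzero(d["mask"]);W=np.array([px2w(p,a,b) for a,b in zip(u,v)])
    for lo,hi in((.088,.102),(.06,.07)):
        w=W[(W[:,2]>lo)&(W[:,2]<hi)]
        if len(w)>5:print(q,d["confidence"],lo,len(w),w.mean(0),cv2.minAreaRect((w[:,:2]*1000).astype(np.float32)))
E
```

```text
((589.1422729492188, -51.56419372558594), (117.05988311767578, 270.1853332519531), 5.8094024658203125)
guard_grip 0.93 0.088 38 [ 0.62974884 -0.1017181   0.09354312] ((630.2462158203125, -102.57579040527344), (23.982276916503906, 11.877079963684082), 1.4148814678192139)
guard_grip 0.93 0.06 346 [ 0.59630003 -0.10499634  0.06456048] ((600.7689208984375, -104.90734100341797), (89.16077423095703, 43.405277252197266), 4.8521037101745605)
guard 0.6 0.088 38 [ 0.62974884 -0.1017181   0.09354312] ((630.2462158203125, -102.57579040527344), (23.982276916503906, 11.877079963684082), 1.4148814678192139)
guard 0.6 0.06 355 [ 0.59739574 -0.10483961  0.06455325] ((600.7823486328125, -104.56243896484375), (89.5963134765625, 43.64319610595703), 5.563412666320801)
```

Call:
send_rows:
  deltas: "-0.038 -0.03 0 8; -0.076 -0.06 0 16; -0.114 -0.09 0 24; -0.152 -0.12 0 32; -0.19 -0.15 0 40"
  claw: 0.6
  force: 40

```text
t: 1.6
eef_pos: [0.4046, 0.3836, 0.2396]
tool_rot: [-0.0, 0.55, 0.835, 0.0]
contact_force: [0.6, 0.0, 1.3]
gripper_width: 0.6
grasp_force: 0.0
```

```bash
cat >> h.py <<'E'
def go(x,y,z,a):  # delta to target xyz and tool-x angle a (deg)
    o,Rm=st();p=np.array(o["eef_pos"]);d=Rm.T@(np.array([x,y,z])-p)
    c=np.degrees(np.arctan2(Rm[1,0],Rm[0,0]))
    print("t",o["t"],"pos",p.round(4),"ang",c.round(2),"q",np.round(o["q"],2),"w",o["gripper_width"],o["grasp_force"],np.round(o["contact_force"],1))
    print("delta",d.round(4),"spin",((c-a+180)%360-180).round(2))
E
python3 -c "
from h import *
go(.631,-.102,.20,5.7)"
```

```text
t 1.6 pos [0.4046 0.3836 0.2396] ang 113.21 q [-1.05  0.28  0.22  1.85 -0.07  1.01 -0.4 ] w 0.6004093485022507 0.0 [0.6 0.  1.3]
delta [-0.5355  0.0166  0.0393] spin 107.51
```

Call:
send_rows:
  deltas: "-0.045 0.002 0 8; -0.09 0.003 0 16; -0.135 0.005 0 24; -0.18 0.006 0 32; -0.225 0.008 0 40"

```text
t: 2.1
eef_pos: [0.5017, 0.1806, 0.2397]
tool_rot: [-0.0, 0.803, 0.596, 0.0]
contact_force: [0.9, -0.4, 0.2]
gripper_width: 0.601
grasp_force: 0.0
```

```bash
python3 -c "
from h import *
go(.631,-.102,.15,5.7)"
```

```text
t 2.1 pos [0.5017 0.1806 0.2397] ang 73.22 q [-0.84  0.25  0.45  1.92 -0.13  1.   -0.62] w 0.6013732586327716 0.0 [ 0.9 -0.4  0.2]
delta [-0.2333  0.2053  0.0895] spin 67.52
```

Call:
send_rows:
  deltas: "-0.034 0.03 0 8; -0.068 0.06 0 16; -0.102 0.09 0.01 24; -0.136 0.12 0.02 32; -0.17 0.15 0.03 40"

```text
t: 2.6
eef_pos: [0.5977, -0.0247, 0.2093]
tool_rot: [-0.0, 0.958, 0.286, 0.001]
contact_force: [0.4, 0.2, -0.5]
gripper_width: 0.603
grasp_force: 0.0
```

```bash
python3 -c "
from h import *
go(.631,-.102,.13,5.7)"
```

```text
t 2.6 pos [ 0.5977 -0.0247  0.2093] ang 33.25 q [-0.54  0.44  0.64  1.81 -0.31  0.99 -0.77] w 0.6025731781791015 0.0 [ 0.4  0.2 -0.5]
delta [-0.0146  0.0829  0.0793] spin 27.55
```

Call:
send_rows:
  deltas: "-0.005 0.025 0.02 8; -0.01 0.055 0.04 16; -0.0146 0.0829 0.06 24; -0.0146 0.0829 0.079 27.5; -0.0146 0.0829 0.079 27.5"

```text
t: 3.1
eef_pos: [0.6289, -0.1007, 0.1276]
tool_rot: [-0.0, 0.999, 0.052, -0.002]
contact_force: [-1.1, 0.4, -0.2]
gripper_width: 0.602
grasp_force: 0.0
```

```bash
python3 -c "
from h import *
go(.631,-.102,.082,5.7)
p=bot.read_camera('scene');save(p,'s2.png',(190,130,340,250),5)"
```

```text
t 3.1 pos [ 0.6289 -0.1007  0.1276] ang 5.95 q [-0.42  0.63  0.69  1.78 -0.49  0.92 -0.98] w 0.6023103879738321 0.0 [-1.1  0.4 -0.2]
delta [0.0022 0.0015 0.0456] spin 0.25
```

View pics/s2.png

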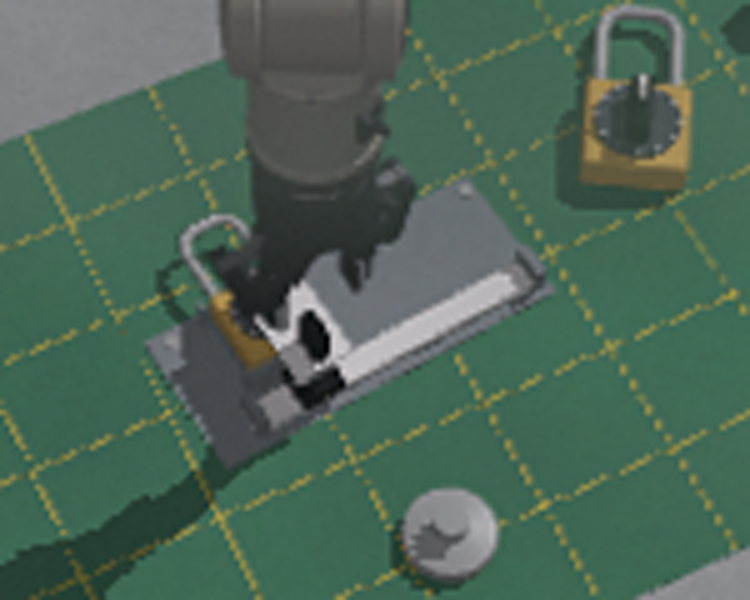

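The fingers are above the grip at about (315,330), one on each side of it. I'll go down and close.

Call:
send_rows:
  deltas: "0.002 0.0015 0.02 0; 0.002 0.0015 0.035 0; 0.002 0.0015 0.043 0; 0.002 0.0015 0.043 0"

```text
t: 3.55
eef_pos: [0.6321, -0.1009, 0.0866]
tool_rot: [-0.0, 0.999, 0.053, -0.001]
contact_force: [0.5, 0.3, 0.2]
gripper_width: 0.599
grasp_force: 0.0
```

Call:
send_rows:
  deltas: "0 0 0 0;0 0 0 0;0 0 0 0;0 0 0 0;0 0 0 0"
  claw: 0
  force: 30

```text
t: 4.05
eef_pos: [0.6332, -0.1018, 0.0882]
tool_rot: [-0.0, 0.999, 0.053, 0.001]
contact_force: [-1.1, 0.8, 6.3]
gripper_width: 0.153
grasp_force: 32.4
```

```bash
python3 -c "
from h import *
go(.631-.0099*1.4,-.102+.14,.084,5.7)"
```

```text
t 4.05 pos [ 0.6332 -0.1018  0.0882] ang 6.02 q [-0.39  0.68  0.65  1.79 -0.53  0.85 -0.95] w 0.15292490779223117 32.36680805683136 [-1.1  0.8  6.3]
delta [-0.0013 -0.1407  0.0042] spin 0.32
```

Call:
send_rows:
  deltas: "0 -0.02 -0.004 0; 0 -0.05 -0.004 0; 0 -0.08 -0.004 0; 0 -0.11 -0.004 0; 0 -0.125 -0.004 0"

```text
t: 4.55
eef_pos: [0.6201, 0.0263, 0.089]
tool_rot: [0.0, 0.999, 0.054, 0.001]
contact_force: [11.8, -1.6, -24.9]
gripper_width: 0.15
grasp_force: 32.3
```

Call:
send_rows:
  deltas: "0 -0.005 0 0; 0 -0.01 0 0; 0 -0.014 0 0; 0 -0.018 0 0; 0 -0.018 0 0"

```text
t: 5.05
eef_pos: [0.6193, 0.0338, 0.089]
tool_rot: [0.006, 0.999, 0.051, 0.002]
contact_force: [15.8, -15.4, -31.0]
gripper_width: 0.153
grasp_force: 31.5
```

```bash
python3 -c "
from h import *
go(.617,.038,.084,5.7)"
```

```text
t 5.05 pos [0.6193 0.0338 0.089 ] ang 5.82 q [-0.64  0.66  0.67  1.85 -0.53  0.82 -1.17] w 0.15322460005156777 31.499755382537842 [ 15.8 -15.4 -31. ]
delta [-0.0019 -0.0045  0.005 ] spin 0.12
```

Call:
send_rows:
  deltas: "0 0.006 0.003 0; 0 0.006 0.003 0"

```text
t: 5.25
eef_pos: [0.6196, 0.0329, 0.0886]
tool_rot: [0.001, 0.999, 0.052, 0.001]
contact_force: [2.9, -1.1, -0.5]
gripper_width: 0.154
grasp_force: 35.5
```

Call:
send_rows:
  deltas: "0 0 0 0; 0 0 0 0; 0 0 0 0; 0 0 -0.03 0; 0 0 -0.06 0"
  claw: 0.45

```text
t: 5.75
eef_pos: [0.6171, 0.0349, 0.1482]
tool_rot: [0.0, 0.999, 0.053, -0.001]
contact_force: [0.1, 1.3, -0.2]
gripper_width: 0.448
grasp_force: 0.0
```

Call:
send_rows:
  deltas: "-0.02 0.05 -0.05 0; -0.02 0.1 -0.08 0; -0.02 0.14 -0.1 0; -0.17 0.14 -0.1 0;-0.17 0.14 -0.1 0"

```text
t: 6.25
eef_pos: [0.5144, -0.1117, 0.2445]
tool_rot: [0.001, 0.999, 0.052, 0.001]
contact_force: [-0.1, -0.4, 1.3]
gripper_width: 0.451
grasp_force: 0.0
```

```bash
python3 - <<'E'
from h import *
p=bot.read_camera("top");save(p,"t3.png",(190,140,320,240),6)
for q in["guard_grip","lock","dial_grip","shackle_bow"]:
    print(q,[(np.round(d["xyz"],4).tolist(),round(d["confidence"],2)) for d in bot.landmark_of(p,q)][:4])
print("uv->", [px2w(p,u,v,z).round(4) for u,v,z in[(270,190,.058)]])
go(.577,-.111,.12,5.7)
E
```

```text
guard_grip [([0.6121, 0.0387, 0.0919], 0.95), ([0.5782, -0.1151, -0.0006], 0.65)]
lock [([0.5137, -0.5869, 0.0024], 0.83), ([0.5467, 0.2006, 0.0007], 0.72), ([0.573, -0.1108, 0.0091], 0.56), ([0.5764, -0.1117, 0.0006], 0.4)]
dial_grip [([0.5445, 0.2016, 0.0574], 0.81), ([0.511, -0.5854, 0.0561], 0.57), ([0.5757, -0.112, 0.0535], 0.48)]
shackle_bow [([0.5319, -0.4783, 0.0148], 0.71), ([0.4489, 0.2579, 0.0157], 0.69), ([0.767, -0.0684, 0.0036], 0.57)]
uv-> [array([ 0.5875, -0.1039,  0.058 ])]
t 6.5 pos [ 0.5156 -0.1087  0.2443] ang 6.1 q [-0.62  0.3   0.87  1.94 -0.27  1.02 -1.09] w 0.44978564965725976 0.0 [ 0.2 -1.1  0.3]
delta [0.0607 0.0089 0.1244] spin 0.4
```

View pics/t3.png

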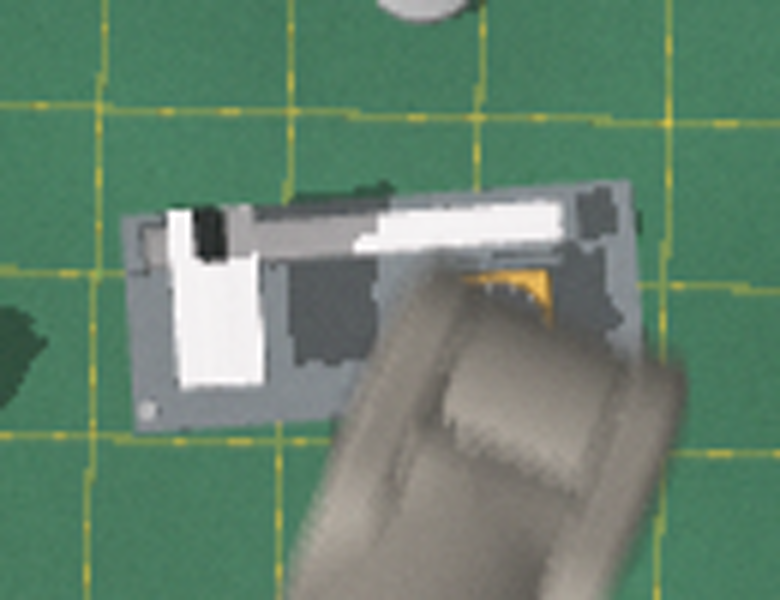

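The guard plate is at the far end of the rail (white, 220,320), but the arm hides the dial. I'll move aside to look.

Call:
send_rows:
  deltas: "0 -0.05 0 0; 0 -0.1 0 0; 0 -0.15 0 0; 0 -0.2 0 0; 0 -0.2 0 0"

```text
t: 7.0
eef_pos: [0.4942, 0.0989, 0.2436]
tool_rot: [-0.001, 0.998, 0.06, 0.0]
contact_force: [-0.3, 0.1, 0.3]
gripper_width: 0.451
grasp_force: 0.0
```

```bash
python3 - <<'E'
from h import *
p=bot.read_camera("top");save(p,"t4.png",(235,160,315,230),8)
for q in["guard_grip","lock","dial_grip","shackle_bow"]:
    print(q,[(np.round(d["xyz"],4).tolist(),round(d["confidence"],2)) for d in bot.landmark_of(p,q) if abs(d["xyz"][1]+.05)<.13])
T=p["camera_from_world"]@[.577,-.111,.0585,1];print(p["cx"]-p["fx"]*T[0]/T[2],p["cy"]+p["fy"]*T[1]/T[2])
# knob: points by height above 0.05 near dial
V,U=np.mgrid[160:230,235:315];W=np.array([px2w(p,a,b) for a,b in zip(U.ravel(),V.ravel())])
k=(np.hypot(W[:,0]-.577,W[:,1]+.111)<.03)&(W[:,2]>.051)&(W[:,2]<.066)
w=W[k];print(len(w),w.mean(0),cv2.minAreaRect((w[:,:2]*1000).astype(np.float32)))
uv=np.c_[U.ravel(),V.ravel()][k]
c=p["img"][uv[:,1],uv[:,0]].sum(1)
print([(x[:2]*1000).round().tolist()+[int(b)] for x,b in zip(w,c)])
go(.577,-.111,.12,5.7)
E
```

```text
guard_grip [([0.6154, 0.0361, 0.0958], 0.81)]
lock [([0.5725, -0.1113, 0.0147], 0.74)]
dial_grip [([0.576, -0.1122, 0.0574], 0.69)]
shackle_bow [([0.4846, -0.1211, 0.0224], 0.56)]
272.2690970036488 193.5219888272777
49 [ 0.5752519  -0.11166315  0.05712103] ((575.2169799804688, -111.65414428710938), (35.45172119140625, 11.710348129272461), 72.76482391357422)
[[584.0, -98.0, 189], [585.0, -101.0, 173], [581.0, -95.0, 181], [581.0, -98.0, 155], [581.0, -101.0, 151], [582.0, -104.0, 155], [582.0, -107.0, 146], [582.0, -110.0, 152], [578.0, -95.0, 159], [578.0, -98.0, 145], [579.0, -101.0, 157], [578.0, -104.0, 161], [578.0, -107.0, 140], [579.0, -110.0, 140], [579.0, -113.0, 149], [579.0, -116.0, 158], [579.0, -119.0, 146], [575.0, -95.0, 154], [575.0, -98.0, 156], [576.0, -101.0, 171], [576.0, -104.0, 154], [575.0, -107.0, 157], [576.0, -110.0, 168], [576.0, -113.0, 271], [576.0, -116.0, 268], [576.0, -119.0, 244], [576.0, -122.0, 128], [576.0, -125.0, 133], [576.0, -128.0, 154], [572.0, -101.0, 159], [572.0, -104.0, 137], [572.0, -107.0, 148], [573.0, -110.0, 142], [573.0, -113.0, 248], [573.0, -116.0, 376], [573.0, -119.0, 440], [573.0, -122.0, 343], [573.0, -125.0, 197], [573.0, -128.0, 207], [569.0, -110.0, 133], [570.0, -113.0, 149], [570.0, -116.0, 213], [570.0, -119.0, 247], [570.0, -123.0, 256], [570.0, -126.0, 356], [570.0, -129.0, 365], [567.0, -120.0, 132], [567.0, -123.0, 133], [567.0, -126.0, 208]]
t 7.25 pos [0.4946 0.0881 0.244 ] ang 5.93 q [-1.01  0.23  0.83  2.   -0.21  1.   -1.54] w 0.45515608410629543 0.0 [-0.2 -0.7 -0.3]
delta [0.0613 0.2064 0.1242] spin 0.23
```

View pics/t4.png

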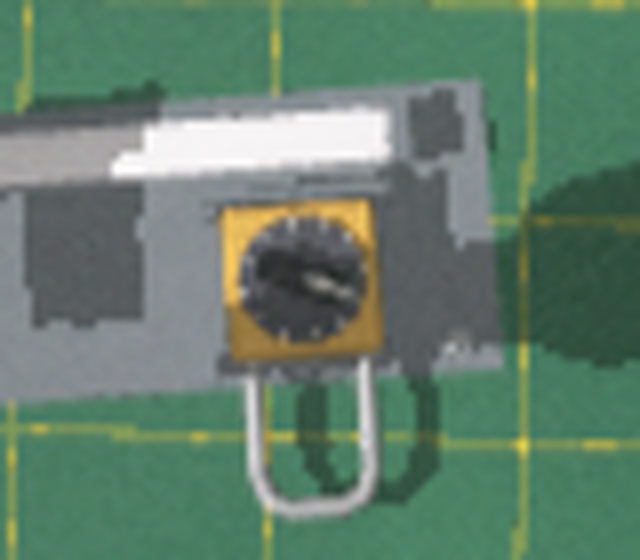

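The pointer (white line at 325,283) aims right and slightly down. The bar lies at 72.8° in the world, so the dial is at about -1.17 rad. I'll move above the knob and align with the bar.

Call:
send_rows:
  deltas: "0.012 0.042 0.015 -8; 0.024 0.084 0.03 -16; 0.036 0.126 0.05 -24; 0.048 0.168 0.07 -32; 0.06 0.207 0.09 -40"
  claw: 0.32

```text
t: 7.75
eef_pos: [0.5694, -0.0966, 0.162]
tool_rot: [0.0, 0.93, 0.368, 0.0]
contact_force: [0.4, -0.0, 0.4]
gripper_width: 0.322
grasp_force: 0.0
```

Call:
send_rows:
  deltas: "0 0 0 -8; 0 0 0.01 -16; 0 0 0.02 -24; 0 0 0.03 -27; 0 0 0.03 -27"

```text
t: 8.25
eef_pos: [0.5677, -0.0955, 0.1315]
tool_rot: [-0.0, 0.82, 0.572, -0.001]
contact_force: [-0.7, -0.9, -0.1]
gripper_width: 0.319
grasp_force: 0.0
```

```bash
python3 -c "
from h import *
go(.5755,-.1118,.054,72.8)"
```

```text
t 8.25 pos [ 0.5677 -0.0955  0.1315] ang 69.85 q [-0.31  0.48  0.49  1.92 -0.3   0.82 -0.02] w 0.3194971604619364 0.0 [-0.7 -0.9 -0.1]
delta [-0.0125  0.0131  0.0775] spin -2.95
```

Call:
send_rows:
  deltas: "-0.0125 0.0131 0.01 -3; -0.0125 0.0131 0.03 -3; -0.0125 0.0131 0.05 -3; -0.0125 0.0131 0.05 -3"

```text
t: 8.65
eef_pos: [0.5752, -0.1107, 0.0809]
tool_rot: [-0.001, 0.805, 0.594, -0.002]
contact_force: [-0.9, -0.0, 0.0]
gripper_width: 0.318
grasp_force: 0.0
```

```bash
python3 -c "
from h import *
go(.5755,-.1118,.054,72.8)"
```

```text
t 8.65 pos [ 0.5752 -0.1107  0.0809] ang 72.83 q [-0.24  0.57  0.43  1.92 -0.34  0.73  0.09] w 0.31799489920727175 0.0 [-0.9 -0.   0. ]
delta [-0.0009  0.0007  0.0269] spin 0.03
```

Call:
send_rows:
  deltas: "-0.001 0.0007 0.015 0; -0.001 0.0007 0.026 0; -0.001 0.0007 0.026 0"

```text
t: 8.95
eef_pos: [0.5763, -0.1109, 0.0554]
tool_rot: [-0.001, 0.804, 0.595, -0.001]
contact_force: [-0.8, 0.5, 0.5]
gripper_width: 0.321
grasp_force: 0.0
```

Call:
send_rows:
  deltas: "0 0 0 0;0 0 0 0;0 0 0 0;0 0 0 0"
  claw: 0
  force: 30

```text
t: 9.35
eef_pos: [0.5769, -0.111, 0.0568]
tool_rot: [-0.0, 0.804, 0.595, -0.0]
contact_force: [-1.6, -0.2, -0.2]
gripper_width: 0.131
grasp_force: 33.3
```

```bash
python3 -c "
from h import *
go(.5755,-.1118,.054,5.7)
print(bot.get_obs()['torque'])"
```

```text
t 9.35 pos [ 0.5769 -0.111   0.0568] ang 73.0 q [-0.22  0.6   0.41  1.93 -0.36  0.69  0.11] w 0.13065431934435398 33.268709778785706 [-1.6 -0.2 -0.2]
delta [-0.0012 -0.0011  0.0028] spin 67.3
[0.03070646 0.44519395 0.05827941]
```

Call:
send_rows:
  deltas: "0 0 0 6;0 0 0 12;0 0 0 18;0 0 0 24;0 0 0 30"

```text
t: 9.85
eef_pos: [0.5773, -0.1113, 0.0568]
tool_rot: [0.0, 0.931, 0.365, 0.0]
contact_force: [-2.0, 0.6, -0.9]
gripper_width: 0.129
grasp_force: 33.2
```

Call:
send_rows:
  deltas: "0 0 0 6;0 0 0 12;0 0 0 18;0 0 0 24;0 0 0 30"

```text
t: 10.35
eef_pos: [0.5773, -0.1115, 0.0568]
tool_rot: [0.001, 0.994, 0.111, 0.0]
contact_force: [-0.0, -1.3, -1.9]
gripper_width: 0.13
grasp_force: 33.0
```

Call:
send_rows:
  deltas: "0 0 0 4;0 0 0 7;0 0 0 9;0 0 0 9;0 0 0 9"

```text
t: 10.85
eef_pos: [0.5774, -0.1113, 0.0568]
tool_rot: [0.0, 0.999, 0.035, 0.0]
contact_force: [-1.0, -2.2, -1.4]
gripper_width: 0.126
grasp_force: 33.2
```

```bash
python3 -c "
from h import *
go(.5755,-.1118,.054,5.7)
print(bot.get_obs()['torque'])
for n in ('top','scene'):
  p=bot.read_camera(n);print([(np.round(d['xyz'],4).tolist(),round(d['confidence'],2)) for d in bot.landmark_of(p,'shackle_bow')])
save(p,'s5.png',(190,130,300,220),7)
"
```

```text
t 10.85 pos [ 0.5774 -0.1113  0.0568] ang 4.05 q [-0.44  0.69  0.73  1.94 -0.66  0.76 -0.83] w 0.12622921926624997 33.1760573387146 [-1.  -2.2 -1.4]
delta [-0.0019  0.0003  0.0028] spin -1.65
[-0.52724969  0.07473823 -0.00498246]
[([0.5285, -0.4755, 0.0165], 0.77), ([0.446, 0.2606, 0.0159], 0.61), ([0.4774, -0.1182, 0.0231], 0.37)]
[([0.4492, 0.2572, 0.0208], 0.63), ([0.4804, -0.1169, 0.0285], 0.58), ([0.5287, -0.4696, 0.0187], 0.47)]
```

View pics/s5.png

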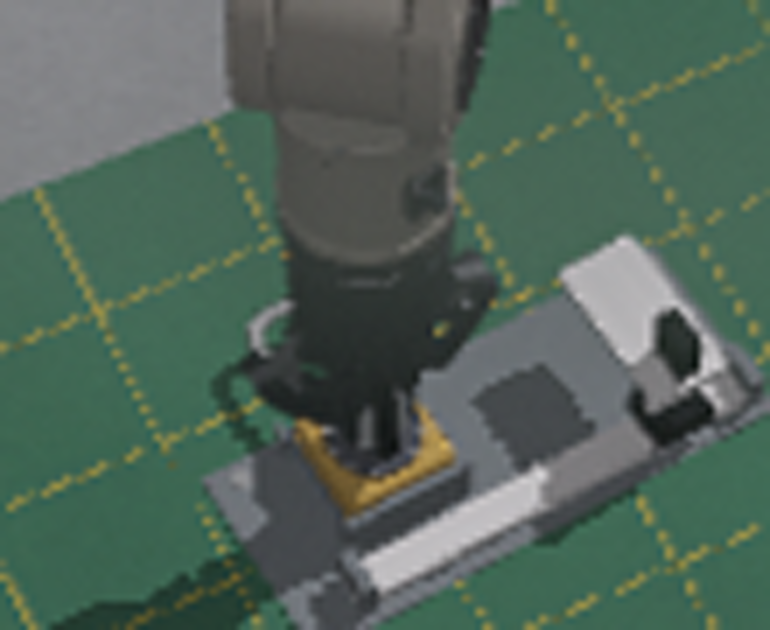

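The shackle has jumped: the bow moved about 7 mm. I'll release, retract and measure the bow.

Call:
send_rows:
  deltas: "0 0 0 0;0 0 0 0;0 0 0 0;0 0 -0.03 0;0 0 -0.07 0"
  claw: 0.35

```text
t: 11.55
eef_pos: [0.5758, -0.1103, 0.1258]
tool_rot: [-0.0, 0.999, 0.035, -0.002]
contact_force: [1.2, -0.0, 0.9]
gripper_width: 0.347
grasp_force: 0.0
```

Call:
send_rows:
  deltas: "0 -0.04 -0.03 -8;0 -0.09 -0.06 -16;0 -0.14 -0.06 -24;0 -0.19 -0.06 -32;0 -0.2 -0.06 -40"

```text
t: 12.05
eef_pos: [0.5626, 0.0957, 0.1867]
tool_rot: [-0.001, 0.925, 0.381, 0.001]
contact_force: [0.2, 0.3, -0.6]
gripper_width: 0.345
grasp_force: 0.0
```

```bash
python3 - <<'E'
from h import *
p=bot.read_camera("top");save(p,"t6.png",(235,160,315,230),8)
V,U=np.mgrid[190:235,250:300];W=np.array([px2w(p,a,b) for a,b in zip(U.ravel(),V.ravel())])
k=(W[:,0]<.53)&(W[:,0]>.45)&(np.abs(W[:,1]+.118)<.035)&(W[:,2]>.012)&(W[:,2]<.045)
w=W[k]*1000;print(len(w),w.round().astype(int).tolist())
print([(np.round(d['xyz'],4).tolist(),round(d['confidence'],2)) for d in bot.landmark_of(p,'shackle_bow')])
go(.478,-.1205,.12,95.7)
E
```

```text
97 [[530, -90, 26], [530, -93, 28], [530, -96, 30], [527, -90, 24], [527, -93, 30], [527, -96, 24], [528, -136, 32], [528, -140, 26], [524, -90, 19], [524, -93, 31], [524, -96, 32], [525, -136, 30], [525, -140, 27], [521, -90, 26], [521, -93, 26], [521, -96, 25], [522, -137, 24], [522, -140, 25], [518, -93, 25], [518, -97, 28], [519, -137, 26], [519, -140, 30], [514, -94, 26], [514, -97, 25], [516, -137, 25], [516, -140, 30], [511, -94, 28], [511, -97, 29], [512, -137, 29], [513, -140, 27], [508, -94, 37], [508, -97, 30], [509, -137, 33], [509, -140, 31], [509, -143, 24], [505, -94, 23], [505, -97, 26], [506, -137, 28], [506, -140, 32], [506, -143, 24], [502, -94, 29], [502, -97, 23], [503, -137, 31], [503, -140, 29], [503, -143, 27], [499, -94, 24], [499, -97, 30], [500, -137, 34], [500, -140, 29], [500, -143, 26], [496, -94, 28], [496, -97, 30], [496, -100, 26], [497, -137, 30], [497, -140, 29], [497, -143, 26], [493, -94, 32], [493, -97, 33], [493, -100, 29], [494, -137, 30], [494, -140, 28], [490, -97, 24], [490, -100, 33], [491, -134, 29], [491, -137, 28], [491, -140, 30], [487, -97, 35], [487, -100, 35], [487, -103, 31], [487, -107, 27], [488, -131, 28], [488, -134, 25], [488, -137, 31], [488, -141, 26], [484, -100, 29], [484, -104, 31], [484, -107, 27], [484, -110, 27], [484, -113, 26], [484, -116, 21], [484, -119, 30], [484, -122, 30], [484, -125, 32], [485, -128, 30], [485, -131, 31], [485, -134, 35], [485, -137, 34], [481, -104, 31], [481, -107, 30], [481, -110, 32], [481, -113, 20], [481, -116, 28], [481, -119, 31], [481, -122, 28], [481, -125, 27], [482, -128, 34], [481, -131, 29]]
[([0.4794, -0.1191, 0.024], 0.6), ([0.5271, -0.4736, 0.0158], 0.59)]
t 12.15 pos [0.5628 0.0933 0.1866] ang 44.55 q [-0.82  0.44  0.72  1.9  -0.36  0.93 -0.73] w 0.35189081345953105 0.0 [ 0.5 -0.9 -1.3]
delta [-0.2105  0.0929  0.0662] spin -51.15
```

View pics/t6.png

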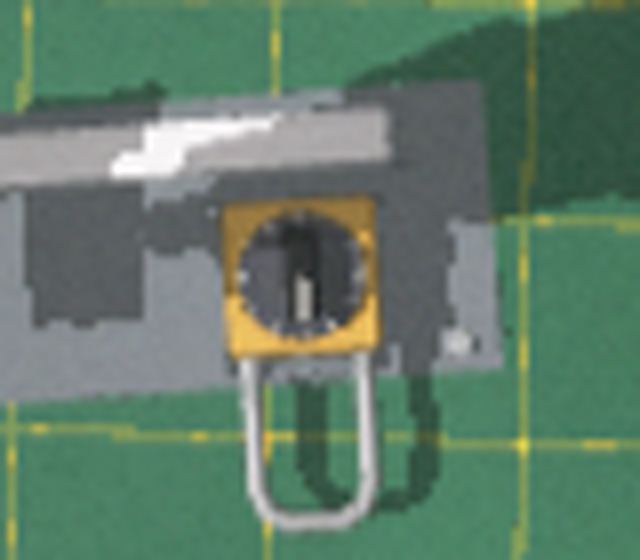

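The dial pointer now aims at the shackle (300,290), and the bow, at (315,522), has moved out. I'll approach the bow.

Call:
send_rows:
  deltas: "-0.041 0.019 0 -8;-0.082 0.038 0 -16;-0.123 0.057 0.02 -24;-0.165 0.076 0.05 -32;-0.207 0.0946 0.08 -40"

```text
t: 12.65
eef_pos: [0.4842, -0.114, 0.115]
tool_rot: [0.001, 0.747, 0.665, 0.0]
contact_force: [0.5, -0.6, -0.4]
gripper_width: 0.346
grasp_force: 0.0
```

Call:
send_rows:
  deltas: "0 0 0 -6;0 0 0 -11;0 0 0 -11"

```text
t: 12.95
eef_pos: [0.4846, -0.113, 0.1153]
tool_rot: [0.0, 0.682, 0.732, -0.0]
contact_force: [-0.0, 0.4, -0.4]
gripper_width: 0.347
grasp_force: 0.0
```

```bash
python3 -c "
from h import *
go(.4815,-.1195,.019,95.7)"
```

```text
t 12.95 pos [ 0.4846 -0.113   0.1153] ang 94.05 q [-0.3   0.39  0.5   2.11 -0.28  0.71  0.45] w 0.3471904621901427 0.0 [-0.   0.4 -0.4]
delta [-0.0062 -0.0035  0.0963] spin -1.65
```

Call:
send_rows:
  deltas: "-0.006 -0.0035 0.02 -1.6;-0.006 -0.0035 0.045 -1.6;-0.006 -0.0035 0.06 -1.6;-0.006 -0.0035 0.06 -1.6"

```text
t: 13.35
eef_pos: [0.4808, -0.1176, 0.0539]
tool_rot: [-0.001, 0.671, 0.741, -0.001]
contact_force: [0.3, -0.1, 0.2]
gripper_width: 0.352
grasp_force: 0.0
```

```bash
python3 -c "
from h import *
go(.4815,-.1195,.019,95.7)"
```

```text
t 13.35 pos [ 0.4808 -0.1176  0.0539] ang 95.7 q [-0.23  0.49  0.42  2.14 -0.36  0.58  0.56] w 0.35170244277627855 0.0 [ 0.3 -0.1  0.2]
delta [-0.0019  0.0006  0.0349] spin -0.0
```

Call:
send_rows:
  deltas: "-0.002 0.0005 0.015 0;-0.002 0.0005 0.028 0;-0.002 0.0005 0.035 0;-0.002 0.0005 0.035 0"

```text
t: 13.75
eef_pos: [0.4824, -0.1191, 0.0198]
tool_rot: [-0.0, 0.67, 0.742, -0.001]
contact_force: [0.3, 0.1, -0.1]
gripper_width: 0.35
grasp_force: 0.0
```

Call:
send_rows:
  deltas: "0 0 0 0;0 0 0 0;0 0 0 0;0 0 0 0"
  claw: 0
  force: 30

```text
t: 14.15
eef_pos: [0.483, -0.1195, 0.0207]
tool_rot: [0.0, 0.67, 0.743, 0.0]
contact_force: [-0.4, -0.4, 1.5]
gripper_width: 0.076
grasp_force: 29.7
```

Call:
send_rows:
  deltas: "0 -0.004 0 0;0 -0.008 0 0;0 -0.012 0 0;0 -0.016 0 0;0 -0.016 0 0"

```text
t: 14.65
eef_pos: [0.4668, -0.1208, 0.0205]
tool_rot: [0.0, 0.67, 0.743, 0.0]
contact_force: [1.2, -2.0, 2.3]
gripper_width: 0.079
grasp_force: 29.6
```

```bash
python3 -c "
from h import *
go(.4815-.013,-.1195,.019,95.7)"
```

```text
t 14.65 pos [ 0.4668 -0.1208  0.0205] ang 95.93 q [-0.17  0.54  0.37  2.18 -0.41  0.48  0.62] w 0.07897731136591624 29.62438702583313 [ 1.2 -2.   2.3]
delta [0.0011 0.0018 0.0015] spin 0.23
```

Call:
send_rows:
  deltas: "0 -0.002 0 0;0 -0.004 0 0;0 -0.005 0 0;0 -0.005 0 0"

```text
t: 15.05
eef_pos: [0.4667, -0.1209, 0.0212]
tool_rot: [0.003, 0.669, 0.743, 0.002]
contact_force: [11.4, 0.5, -2.7]
gripper_width: 0.08
grasp_force: 29.4
```

```bash
python3 -c "
from h import *
go(.4815-.013,-.1195,.019,95.7)"
```

```text
t 15.05 pos [ 0.4667 -0.1209  0.0212] ang 96.02 q [-0.17  0.54  0.37  2.19 -0.41  0.47  0.62] w 0.07957178783053552 29.400543607771397 [11.4  0.5 -2.7]
delta [0.0013 0.0019 0.0022] spin 0.32
```

The shackle is at its stop: 11 N with no further motion. I'll relax, release and lift off.

Call:
send_rows:
  deltas: "0 0.004 0 0;0 0.0045 0 0"

```text
t: 15.25
eef_pos: [0.4668, -0.1207, 0.0204]
tool_rot: [0.0, 0.669, 0.743, -0.0]
contact_force: [2.7, -0.6, 2.0]
gripper_width: 0.078
grasp_force: 30.1
```

Call:
send_rows:
  deltas: "0 0 0 0;0 0 0 0;0 0 0 0;0 0 -0.03 0;0 0 -0.06 0"
  claw: 0.3

```text
t: 15.75
eef_pos: [0.465, -0.1208, 0.0802]
tool_rot: [-0.001, 0.67, 0.743, -0.001]
contact_force: [0.1, -0.1, 1.4]
gripper_width: 0.301
grasp_force: 0.0
```

Call:
send_rows:
  deltas: "0 0 -0.04 8;0 0.02 -0.06 16;0 0.05 -0.06 24;0 0.08 -0.06 32;0 0.11 -0.06 40"
  claw: 1

```text
t: 16.25
eef_pos: [0.5765, -0.1089, 0.1405]
tool_rot: [-0.0, 0.884, 0.467, 0.0]
contact_force: [0.0, 0.0, -1.1]
gripper_width: 0.998
grasp_force: 0.0
```

Call:
send_rows:
  deltas: "0 0 0 8;0 0 0 16;0 0 0 24;0 0 0 32;0 0 0 40"

```text
t: 16.75
eef_pos: [0.5752, -0.1093, 0.1399]
tool_rot: [-0.0, 0.991, 0.136, -0.001]
contact_force: [1.1, -1.0, -0.0]
gripper_width: 0.998
grasp_force: 0.0
```

```bash
python3 -c "
from h import *
go(.576,-.1115,.08,5.7)
p=bot.read_camera('scene')
for q in('lock','shackle_bow'):print([(np.round(d['xyz'],4).tolist(),round(d['confidence'],2)) for d in bot.landmark_of(p,q)])
"
```

```text
t 16.75 pos [ 0.5752 -0.1093  0.1399] ang 15.6 q [-0.54  0.59  0.86  1.9  -0.56  0.91 -0.7 ] w 0.9982162241245814 0.0 [ 1.1 -1.  -0. ]
delta [0.0002 0.0024 0.0599] spin 9.9
[([0.5447, 0.1976, -0.0017], 0.97), ([0.5099, -0.5835, 0.0008], 0.79), ([0.573, -0.1112, 0.0123], 0.66)]
[([0.5268, -0.4679, 0.0185], 0.74), ([0.5768, -0.1118, 0.0577], 0.7), ([0.4687, -0.1197, 0.0273], 0.47)]
```

Call:
send_rows:
  deltas: "0 0.0022 0 8;0 0.0022 0.02 10;0 0.0022 0.045 10;0 0.0022 0.06 10;0 0.0022 0.06 10"

```text
t: 17.4
eef_pos: [0.575, -0.1112, 0.0785]
tool_rot: [-0.0, 0.999, 0.053, -0.002]
contact_force: [0.0, -0.0, 0.0]
gripper_width: 1.0
grasp_force: 0.0
```

```bash
python3 -c "
from h import *
go(.5755,-.1115,.023,5.7)"
```

```text
t 17.4 pos [ 0.575  -0.1112  0.0785] ang 6.04 q [-0.5   0.69  0.82  1.94 -0.68  0.82 -0.77] w 0.9996800272416414 0.0 [ 0. -0.  0.]
delta [0.0007 0.0004 0.0555] spin 0.34
```

Call:
send_rows:
  deltas: "0.0005 0.0005 0.02 0.3;0.0005 0.0005 0.04 0.3;0.0005 0.0005 0.05 0.3;0.0005 0.0005 0.0545 0.3;0.0005 0.0005 0.0545 0.3"

```text
t: 17.9
eef_pos: [0.5772, -0.1123, 0.0262]
tool_rot: [0.0, 0.999, 0.049, 0.0]
contact_force: [0.6, 0.3, -0.3]
gripper_width: 0.992
grasp_force: 0.0
```

Call:
send_rows:
  deltas: "0 0 0 0;0 0 0 0;0 0 0 0;0 0 0 0;0 0 0 0"
  claw: 0
  force: 80

```text
t: 18.4
eef_pos: [0.5779, -0.1118, 0.0273]
tool_rot: [-0.0, 0.999, 0.049, 0.001]
contact_force: [-0.8, 2.1, 8.6]
gripper_width: 0.676
grasp_force: 85.7
```

```bash
python3 -c "
from h import *
go(.5755,-.1115,.24,5.7)"
```

```text
t 18.4 pos [ 0.5779 -0.1118  0.0273] ang 5.64 q [-0.45  0.76  0.74  1.95 -0.76  0.74 -0.72] w 0.675665591935634 85.69701433181763 [-0.8  2.1  8.6]
delta [-0.0019 -0.0006 -0.2127] spin -0.06
```

Call:
send_rows:
  deltas: "0 0 -0.008 0;0 0 -0.018 0;0 0 -0.03 0;0 0 -0.045 0;0 0 -0.06 0"

```text
t: 18.9
eef_pos: [0.5766, -0.1123, 0.0872]
tool_rot: [0.0, 0.999, 0.049, -0.0]
contact_force: [-0.5, 0.5, -4.5]
gripper_width: 0.681
grasp_force: 88.4
```

Call:
send_rows:
  deltas: "0 0 -0.02 0;0 0 -0.04 0;0 0 -0.06 0;0 0 -0.08 0;0 0 -0.1 0"

```text
t: 19.4
eef_pos: [0.5765, -0.1123, 0.1876]
tool_rot: [0.0, 0.999, 0.049, -0.0]
contact_force: [-0.2, 0.0, -3.9]
gripper_width: 0.677
grasp_force: 88.4
```

Call:
send_rows:
  deltas: "0 0 -0.02 0;0 0 -0.04 0;0 0 -0.055 0;0 0 -0.065 0;0 0 -0.07 0"

```text
t: 19.9
eef_pos: [0.5771, -0.1122, 0.2569]
tool_rot: [0.0, 0.999, 0.049, 0.0]
contact_force: [-0.5, 0.3, -5.0]
gripper_width: 0.677
grasp_force: 88.5
```

Call:
send_rows:
  deltas: "0 0 0 0;0 0 0 0;0 0 0 0;0 0 0 0;0 0 0 0"

```text
t: 20.4
eef_pos: [0.5769, -0.1121, 0.2555]
tool_rot: [0.0, 0.999, 0.049, -0.0]
contact_force: [-0.5, 0.3, -4.8]
gripper_width: 0.679
grasp_force: 88.5
```

```bash
python3 -c "
from h import *
go(.5755,-.1115,.24,5.7)
p=bot.read_camera('scene');save(p,'s7.png',(170,60,330,200),4.5)
for q in('lock','shackle_bow','guard_grip'):print([(np.round(d['xyz'],4).tolist(),round(d['confidence'],2)) for d in bot.landmark_of(p,q)])
"
```

```text
t 20.4 pos [ 0.5769 -0.1121  0.2555] ang 5.62 q [-0.66  0.49  1.04  1.8  -0.46  1.12 -0.94] w 0.6791118606128314 88.52633714675903 [-0.5  0.3 -4.8]
delta [-0.0013 -0.0007  0.0155] spin -0.08
[([0.5463, 0.1962, 0.0009], 0.93), ([0.5101, -0.5844, 0.0033], 0.86), ([0.574, -0.1074, 0.244], 0.81), ([0.7671, -0.067, 0.0011], 0.18)]
[([0.4478, 0.2576, 0.0195], 0.53), ([0.4677, -0.1246, 0.254], 0.5), ([0.529, -0.4657, 0.0183], 0.5), ([0.6144, 0.028, 0.0927], 0.35)]
[([0.6174, 0.0296, 0.093], 0.58)]
```

View pics/s7.png

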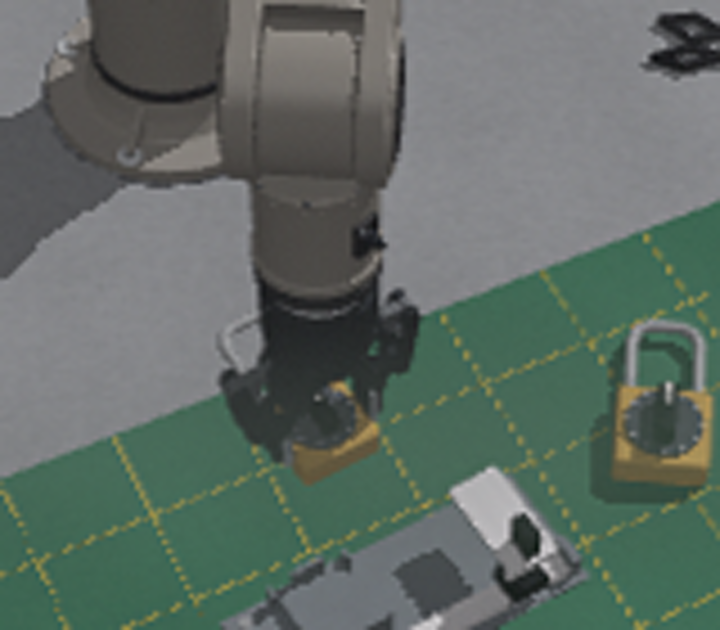

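```bash
python3 - <<'E'
from h import *
p=bot.read_camera("top")
V,U=np.mgrid[150:240,190:290];W=np.array([px2w(p,a,b) for a,b in zip(U.ravel(),V.ravel())])
k=(W[:,2]>.06)&(W[:,2]<.07)&(W[:,1]>-.02)&(W[:,1]<.09)&(W[:,0]>.53)&(W[:,0]<.66)
r=cv2.minAreaRect((W[k,:2]*1000).astype(np.float32));print(r)
c=np.array(r[0]);e=np.array([-np.sin(np.radians(5.7)),np.cos(np.radians(5.7))])
print("g travel mm",(c-[600.8,-104.7])@e, "g abs",(c-[577.5,-111])@e)
E
```

```text
((587.3558349609375, 30.068796157836914), (89.04562377929688, 44.439205169677734), 5.828514099121094)
g travel mm 135.43771238101658 g abs 139.39241230274556
```

```bash
python3 -c "
from h import *
print(bot.hand_in())"
```

```text
the job is handed in; nothing more can be done
None
```

I handed the job in with the open padlock held still about 24 cm above the bench. The guard is home to within about 1 mm, the dial is at its open mark, the shackle was pulled to its stop, and the spool, jar and weight were not touched.

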